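Hang the reflex hammer in its off-centre ring

ROBOT

A 6-joint arm with a two-finger parallel gripper is mounted at the origin on a cart in front of the work surface, level with it; the furniture and walls round the work are solid. World frame = base frame: x ahead of the robot, y to its left, z up, the work surface at z = 0. Lengths are in m, angles in degrees, forces in N, time in s.
With the tool pointing down it reaches from about 0.3 to 0.75 m from the base axis. Payload 8.5 kg.
Tool frame: the origin (TCP) lies on the centre line of the jaws, within the pads' length; the fingertips stand 19 mm ahead of it and the grasp point (between the pads) is the TCP (env.tcp_to_tips is the z of the fingertips in the tool frame, in m); z points along the fingers, y is the line along which they close (so a half turn about z gives the same grasp; the last joint's range is limited). The gripper opens to 85 mm and grips with 20 to 120 N. Pads are 22 mm wide; open, the fingers measure 114 mm over their backs; the gripper's body (76 mm by 85 mm) begins 54 mm behind the grasp point. The pads swing forward as they close: fully open they stand 13 mm farther back than shut.
Start: joints at [-81.492, 21.807, 74.336, -0, 83.858, -12.336], TCP at [0.196, -0.514, 0.215] pointing down, gripper open.
Joint ranges: [-178.18, 178.18], [-50.72, 133.34], [12.68, 142.11], [-81.47, 261.47], [9.98, 163.14], [-165.26, 165.26]. Speed limits (degrees/s): [136.94, 136.94, 180, 180, 180, 180].

INTERFACE

Orientations are given as a 3x3 rotation matrix whose columns are the frame's x, y, z axes.
In Python, from rig import env gives the robot as it stands.
- The arm moves only by the tool servo_tool, never from a script. Its argument "steps" is a list of rows, each an object of numbers: "tx", "ty", "tz": the shift along the world's x, y, z in cm; "yaw": the turn about the world's z in degrees; "claw": the finger opening in cm, from 0 to 8.54. In form: [{"tx": .., "ty": .., "tz": .., "yaw": .., "claw": ..}, ...]. A call has 1 to 20 rows; each row shifts and turns the commanded pose from where the row before left it; what a row does not reach is not made up. A row lasts 1/10 s, in which the tool goes at most 50 mm and 8.59 degrees, less where a joint would pass 70% of its speed; a pose out of reach is approached as far as the arm can. A call with a gripper value outside its range is refused whole. The fingers move at their own pace and stop on an object; "newtons" is the grip in N (left out, the last holds). Time passes only in rows, so rows that do not move let the fingers close. It gives the time, the measured TCP pose, the force, the opening and the grip force at its end, in the units of the state.
- env.observe(): the state, without advancing time (a new reading comes with each control period).
- env.get_image(name): name is "scene" or "top"; returns (picture, depth): 420x560x3 uint8, red, green, blue; 420x560 float32, m along the optical axis (not along the pixel's ray), 0 where there is no reading.
- env.camera_model(name): a dict with "fovy" (degrees; the focal length in pixels is half the picture's height over the tangent of half this angle, whatever the lens; pixels are square), "cx", "cy" (the principal point, pixels), "T" (4x4, takes a point from camera to world coordinates). Camera axes: x right, y down, z forward; pixel columns grow to the right and rows downward; lengths in m; the calibration is good to about 2 mm. A picture is of the moment at which its call begins. camera_model takes no time and is no camera call.
- env.close_job(): hands the job in; it is judged then, once.
The state is a dict: "time_s": time; "q": joint angles; "qvel": joint speeds; "joint_efforts": joint torques, N m; "position": TCP position; "tool_rot": TCP orientation; "ft_force": force on the tool from outside, world axes, zero at the start; "wrist_torque": the same for the moment, N m; "grip_width": finger opening in m; "gripper_force": force on a finger pad.
Only numpy, scipy, OpenCV 4.12 (cv2) and the standard library are available. Lean on these libraries where they do the work, as an engineer would, in place of code of your own. Each camera call takes 0.05 s, during which the arm holds its last target. There are 200 camera calls.

TASK

Lift the washed reflex hammer up out of the white drying block and put it away in the ring hole of the bench stand's square plate: handle first down through the hole, then pushed down between the rubber rolls until the collar under its head rests fully on the plate, and let go. The hole sits off the plate's middle, each time on another side, so feel for it gently, never pushing hard on the plate (stay below about 20 N), keep the hammer upright, and leave the bottle, the cup and the tube rack where they stand.

Things in the scene. Friction and masses are not known exactly. Their poses are not given: they have to be found in the camera images.
- hammer: Loose T-headed reflex hammer, 0.09 to 0.14 kg, upright in the drying block, handle down. Origin: centre of the handle's free lower end; z up along the handle to the head, y along the cross head. Handle: round steel, 13 mm diameter, 120 mm long; its lower end is bevelled from 9 mm diameter at the end face to 13 mm over 4 mm of height.
- hammer_grip (a point): Centre of the steel head block, where to grasp: 138 mm above the handle's end, flat top 9 mm higher. The block is 18 mm wide in the hammer's x, 34 mm long in y, 22 mm tall, with a black rubber plug of 18 mm diameter at each end (70 mm over all in y). Grasp from above, fingers closing along the hammer's x.
- hammer_seat (a point): Centre of the underside of the collar (25 mm diameter, 5 mm thick) between handle and head: the face that must rest on the plate. On the axis, 120 mm above the handle's end.
- drying_block: White fixed plastic block, 70 x 70 mm, 60 mm tall, origin at the centre of its underside on the counter. One round hole in its top, 17 mm diameter, 50 mm deep, in which the hammer stands loosely, its collar 70 mm above the block.
- holder: Fixed bench stand. Origin on the counter, below the middle of its plate; x points from the plate to the post. Grey base, x -10 to +140 mm, 100 mm wide, 12 mm thick; steel post, 12 mm diameter, at x = +110 mm, 170 mm tall, a black thumb knob at its clamp. A steel arm carries a level square steel plate, 44 x 44 mm, 10 mm thick, flat top 150 mm up, with the ring hole through it.
- plate_axis (a point): Middle of the square plate at its upper face, 150 mm above the counter. The ring hole (16 mm diameter, sharp edge) is NOT here: its centre lies 7 mm from this point, at the same height, in a direction that differs each time (any way round, as the plate was turned and clamped) and that is not measured: feel (or look) for it. The plate does not move.
- grip_level (a point): Point 26 mm below plate_axis. At this height two sprung rubber rolls, 11 mm in diameter, not turning, lie on either side of the hole's axis, 10 mm apart when free (handle: 13 mm). They grip the handle, so the hammer does not fall home by its weight: pushing it through takes about 3 to 12 N; once pushed home it stays.
- saline: Bystander: loose white bottle with a blue cap, 35 mm diameter, 78 mm tall; origin at the centre of its underside.
- cup_blue: Bystander: loose white cup with a blue lid, 63 mm diameter, 69 mm tall; origin at the centre of its underside.
- tube_rack: Bystander: loose white rack with capped tubes, 52 (x) x 150 (y) mm, 88 mm tall; origin at the centre of its underside.
There are look-alikes about, which are no part of the job. What is shaped like the hammer but blue is not meant.

How it is judged:
By the outcome, as a careful person would: the job done as asked, in the order asked, and still so for the second after the job is handed in, with the robot touching nothing.
It also fails if it takes over 58 s, if anything falls off the work surface, if the arm or the gripper's body presses on something with over 40 N, if the wrist force passes 120 N, or if a joint passes its speed limit or range.

## Working session

There is one attempt and no reset: what is moved stays moved. The work goes in short steps, Python scripts to look and compute and a tool call to move; the robot and the scene stay as the last step left them, time stands still between calls to the robot, and variables do not carry over. Pictures are saved under pics/ and viewed, at most 10 in all, crops included, and the job is handed in when it is done.

Besides the shell and the picture viewer there is one more tool, called after "Call:" as name(argument=value, ...) on one line, values as JSON. servo_tool: Moves the arm, as the interface text tells. Its arguments: {"type":"object","properties":{"steps":{"type":"array"},"newtons":{"type":"number"}},"required":["steps"]}

```bash
mkdir -p pics; ls; cat > h.py <<'E'
import numpy as np, cv2
from rig import env
def grab(n,tag):
    im,d=env.get_image(n); np.savez(f'/tmp/{tag}.npz',im=im,d=d)
    cv2.imwrite(f'pics/{tag}.png',im[:,:,::-1]); return im,d
def pts(n,d):
    c=env.camera_model(n); H,W=d.shape; f=H/2/np.tan(np.radians(c['fovy']/2))
    v,u=np.mgrid[:H,:W]; P=np.stack([(u-c['cx'])/f*d,(v-c['cy'])/f*d,d],-1)
    return P@c['T'][:3,:3].T+c['T'][:3,3]
E
python3 - <<'E'
from h import *
for n in('scene','top'):
    im,d=grab(n,n+'0'); c=env.camera_model(n); print(n,c['fovy'],c['cx'],c['cy'],np.round(c['T'],3))
print(env.observe()['ft_force'],env.observe()['tool_rot'])
E
```

```text
pics
scene 54.25974917123665 284.8723372562363 219.41105736166807 [[-0.427 -0.502  0.752 -0.381]
 [-0.904  0.232 -0.358  0.432]
 [ 0.006 -0.833 -0.553  0.759]
 [ 0.     0.     0.     1.   ]]
top 45.61873641446486 287.1212013818492 213.82992717905648 [[-0.146 -0.965  0.217  0.246]
 [-0.989  0.143 -0.03   0.057]
 [-0.002 -0.22  -0.976  1.353]
 [ 0.     0.     0.     1.   ]]
[ 0.33706233  0.72038407 -0.17809164] [[ 9.34585334e-01  3.55738968e-01 -2.01166047e-04]
 [ 3.55738926e-01 -9.34584505e-01  1.27263491e-03]
 [ 2.64719159e-04 -1.26094852e-03 -9.99999170e-01]]
```

View pics/scene0.png

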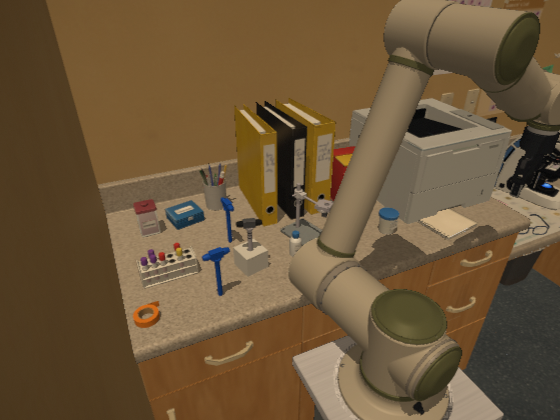

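View pics/top0.png

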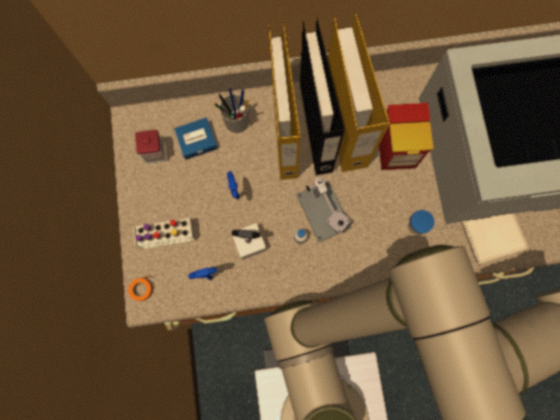

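The scene view shows the hammer in the white block at about (250,240). In the top view it is at (247,236), with the stand's plate at (338,221), the bottle at (302,235) and two blue look-alike hammers nearby. Next I'll zoom in and measure.

```bash
python3 - <<'E'
from h import *
a=np.load('/tmp/top0.npz');s=np.load('/tmp/scene0.npz')
P=pts('top',a['d']);Q=pts('scene',s['d'])
c1=cv2.resize(a['im'][170:270,220:370],None,fx=5.3,fy=5.3,interpolation=cv2.INTER_CUBIC)[:,:,::-1]
cv2.imwrite('pics/c1.png',c1)
# plate: z near .15
for nm,X,w in(('top',P,(slice(170,245),slice(295,365))),('scene',Q,(slice(170,240),slice(285,340)))):
    R=X[w].reshape(-1,3); 
    m=(abs(R[:,2]-.150)<.006); print(nm,'plate',m.sum(),R[m].mean(0),R[m].min(0),R[m].max(0))
    m=R[:,2]>.16; print(' hi',m.sum(),R[m].mean(0) if m.any() else '')
for nm,X,w in(('top',P,(slice(220,262),slice(225,272))),('scene',Q,(slice(205,275),slice(232,272)))):
    R=X[w].reshape(-1,3)
    m=(R[:,2]>.135); r=R[m]; print(nm,'head',m.sum(),r.mean(0),r.min(0),r.max(0))
    u,sv,vt=np.linalg.svd((r-r.mean(0))[:,:2],full_matrices=False);print(' axis',vt[0],np.degrees(np.arctan2(vt[0,1],vt[0,0])))
    t=abs(R[:,2]-.06)<.004; q=R[t][:,:2].astype(np.float32); print(' block',cv2.minAreaRect(q))
E
```

```text
top plate 378 [ 0.50157215 -0.09608286  0.14923747] [ 0.45033284 -0.13338312  0.14406231] [ 0.59746342 -0.04008502  0.15521201]
 hi 42 [ 0.42350546 -0.01121802  0.73218748]
scene plate 324 [ 0.56770198 -0.1142401   0.14885273] [ 0.44471176 -0.22545861  0.14404023] [ 0.69490661 -0.05869977  0.15599096]
 hi 758 [0.29767949 0.01059252 0.25874695]
top head 223 [0.47287955 0.12459408 0.19129565] [0.24638762 0.05705691 0.13541104] [0.49571369 0.1604546  1.35262081]
 axis [0.93218374 0.36198546] 21.222180333981395
 block ((0.48175907135009766, 0.12732648849487305), (0.07110753655433655, 0.06976130604743958), 12.743478775024414)
scene head 217 [0.45376749 0.14006287 0.16560091] [-0.38112164  0.09688521  0.1351343 ] [0.58349217 0.4323128  0.75940461]
 axis [-0.94481447  0.32760589] 160.87647309479792
 block ((0.5487868189811707, 0.07219507545232773), (0.09652577340602875, 0.27683842182159424), 50.51445770263672)
```

View pics/c1.png

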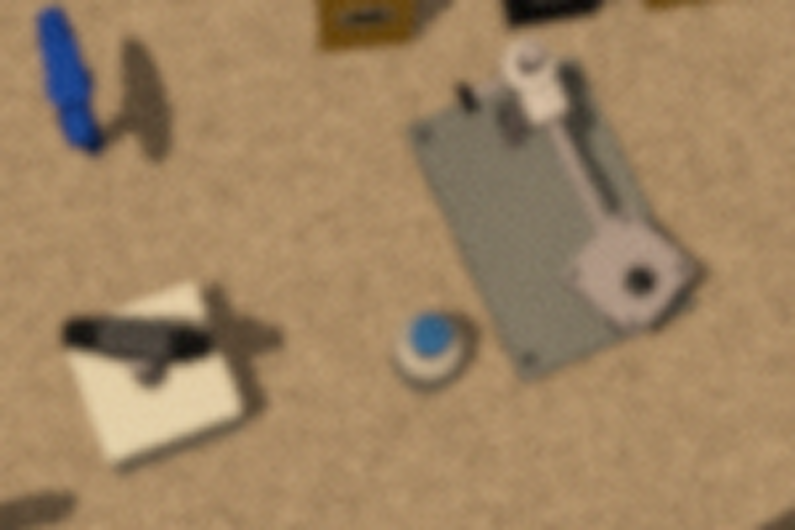

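The crop shows the ring hole clearly, at about (641,281) in the crop, which is near full-frame (340.5,222.6). The head lies from (65,330) to (212,342) in the crop. I'll work out both positions from the same camera at matching heights.

```bash
cat >> h.py <<'E'
def ray(n,u,v,z):
    c=env.camera_model(n); f=210/np.tan(np.radians(c['fovy']/2))
    r=c['T'][:3,:3]@[(u-c['cx'])/f,(v-c['cy'])/f,1]; o=c['T'][:3,3]
    return o+r*(z-o[2])/r[2]
E
python3 - <<'E'
from h import *
a=np.load('/tmp/top0.npz'); g=a['im'].astype(int).sum(2)/3; P=pts('top',a['d'])
print(g[216:230,332:350].astype(int))
w=np.clip(95-g[218:228,335:346],0,None); v,u=np.mgrid[218:228,335:346]
print('hole',(u*w).sum()/w.sum(),(v*w).sum()/w.sum(), ray('top',(u*w).sum()/w.sum(),(v*w).sum()/w.sum(),.15))
z=P[...,2]
m=(abs(z-.15)<.008); m[:205]=0;m[236:]=0;m[:,:322]=0;m[:,356:]=0
q=P[m][:,:2].astype(np.float32); print('plate rect',cv2.minAreaRect(q),m.sum())
m=(z>.138)&(z<.2); m[:222]=0;m[252:]=0;m[:,:225]=0;m[:,268:]=0
r=P[m]; print('head',m.sum(),r.mean(0),r.min(0),r.max(0)); print(cv2.minAreaRect(r[:,:2].astype(np.float32)))
_,_,vt=np.linalg.svd((r-r.mean(0))[:,:2],full_matrices=False); print(np.degrees(np.arctan2(vt[0,1],vt[0,0])))
# head in colour, projected at z=.148
b=(g<75); b[:225]=0;b[246:]=0;b[:,:228]=0;b[:,264:]=0
vv,uu=np.nonzero(b); R=np.array([ray('top',x,y,.150)[:2] for x,y in zip(uu,vv)],np.float32); print('colour',len(R),R.mean(0),cv2.minAreaRect(R))
s=np.load('/tmp/scene0.npz');Q=pts('scene',s['d']);z=Q[...,2]
m=(z>.13)&(z<.2)&(abs(Q[...,0]-.49)<.06)&(abs(Q[...,1]-.13)<.06);r=Q[m];print('scene head',m.sum(),r.mean(0),r.min(0),r.max(0))
m=(abs(z-.15)<.006)&(abs(Q[...,0]-.48)<.05)&(abs(Q[...,1]+.1)<.05);print('scene plate',cv2.minAreaRect(Q[m][:,:2].astype(np.float32)))
m=(z>.08)&(z<.115)&(abs(Q[...,0]-.49)<.04)&(abs(Q[...,1]-.13)<.04);print('handle',m.sum(),Q[m].mean(0))
E
```

```text
[[144 151 151 149 151 152 147 152 153 155 148 151 143 133 120 111 108 117]
 [153 148 150 151 149 149 151 151 149 150 146 150 147 145 135 125 105 104]
 [150 153 149 151 151 149 150 149 141 144 147 148 150 150 145 133 115 104]
 [152 150 154 151 148 148 140 130 128 127 132 143 147 148 147 131 119 104]
 [153 152 153 153 150 139 125 104  93  97 108 130 145 147 142 128 113 106]
 [151 152 151 155 146 131 101  69  56  58  81 105 132 145 142 135 117 108]
 [152 151 152 152 146 124  87  56  43  40  58  90 126 144 148 137 123 102]
 [153 155 154 150 146 120  87  62  47  39  49  94 126 144 145 133 110  88]
 [151 151 151 152 147 126 101  80  63  63  73 106 134 145 137 114  86  73]
 [148 151 151 151 148 141 125 106  91  95 109 128 141 139 123  90  70  70]
 [140 147 149 150 151 148 141 133 125 128 135 142 142 129 101  73  63  72]
 [128 137 144 150 152 151 149 148 145 145 144 145 132 112  82  70  72  86]
 [117 127 138 144 153 152 150 148 149 152 144 131 112  87  72  71  86  99]
 [112 114 118 130 143 148 140 139 142 143 134 113  91  72  76  86 105 116]]
hole 340.4773730684327 222.4685430463576 [ 0.47367286 -0.10704068  0.15      ]
plate rect ((0.4839088022708893, -0.0998004898428917), (0.05551479756832123, 0.04515232518315315), 38.90330123901367) 299
head 210 [0.48045422 0.12678103 0.15414525] [0.46778544 0.09240249 0.1406317 ] [0.49571369 0.1604546  0.16302437]
((0.4813371002674103, 0.1268753558397293), (0.06896787881851196, 0.019401954486966133), 74.39884185791016)
76.0958411730498
colour 195 [0.4798717  0.12230638] ((0.47800153493881226, 0.12235163152217865), (0.07639192044734955, 0.029139740392565727), 88.0260009765625)
scene head 224 [0.47469532 0.13161899 0.14763003] [0.46411147 0.09688521 0.13042784] [0.4905861  0.16497164 0.15821292]
scene plate ((0.47735506296157837, -0.09907266497612), (0.04426376521587372, 0.049440111964941025), 41.03990936279297)
handle 49 [0.47606559 0.13196632 0.09768512]
```

Call:
servo_tool(steps=[{"tz": 3, "claw": 8.5}, {"tz": 3}, {"tx": 1.8, "ty": 4, "yaw": 3.4}, {"tx": 1.8, "ty": 4, "yaw": 3.4}, {"tx": 1.8, "ty": 4, "yaw": 3.4}, {"tx": 1.8, "ty": 4, "yaw": 3.4}, {"tx": 1.8, "ty": 4, "yaw": 3.4}, {"tx": 1.8, "ty": 4, "yaw": 3.4}, {"tx": 1.8, "ty": 4, "yaw": 3.4}, {"tx": 1.8, "ty": 4, "yaw": 3.4}, {"tx": 1.8, "ty": 4, "yaw": 3.4}, {"tx": 1.8, "ty": 4, "yaw": 3.4}, {"tx": 1.8, "ty": 4, "yaw": 3.4}, {"tx": 1.8, "ty": 4, "yaw": 3.4}, {"tx": 1.8, "ty": 4, "yaw": 3.4}, {"tx": 1.8, "ty": 4, "yaw": 3.4}, {"tx": 1.8, "ty": 4, "yaw": 3.4}, {"tx": 1.5, "ty": 4, "yaw": 3.4}])

```text
invalid input at $.steps[0]: expected keys tx, ty, tz, yaw, claw
```

Call:
servo_tool(steps=[{}, {}, {}])

```text
invalid input at $.steps[0]: expected keys tx, ty, tz, yaw, claw
```

```bash
python3 - <<'E'
from h import *
o=env.observe(); print(o['time_s'],o['position'],np.degrees(np.arctan2(o['tool_rot'][1,1],o['tool_rot'][0,1])))
im,d=grab('scene','s1'); im,e=grab('top','t1')
a=im[190:260,215:275]; cv2.imwrite('pics/c2.png',np.hstack([cv2.resize(a,(400,466),interpolation=2)[:,:,::-1],cv2.resize(cv2.imread('pics/s1.png')[170:280,205:300],(400,466),interpolation=2)]))
E
```

```text
0.1 [ 0.19563446 -0.51373682  0.21447765] -69.16124186533894
```

View pics/c2.png

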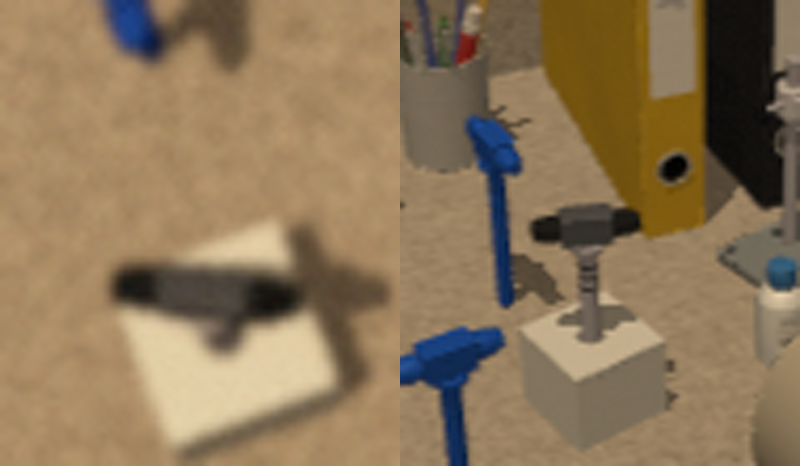

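The rows were refused because every key is required, so the arm hasn't moved. The crops show the hammer standing upright in the block, with its head centred near (206,290) in the left crop.

```bash
python3 - <<'E'
from h import *
f=lambda x,y:ray('top',215+x/6.667-.5,190+y/6.657-.5,.148)
print(f(206,290),(d:=f(118,284)-f(295,296)),np.degrees(np.arctan2(d[1],d[0])))
E
```

```text
[0.48212529 0.12773907 0.148     ] [0.01401121 0.06382288 0.        ] 77.61811882326818
```

Call:
servo_tool(steps=[{"tx": 0, "ty": 0, "tz": 3, "yaw": 0, "claw": 8.5}, {"tx": 0, "ty": 0, "tz": 3, "yaw": 0, "claw": 8.5}, {"tx": 1.8, "ty": 4, "tz": 0, "yaw": 3.4, "claw": 8.5}, {"tx": 1.8, "ty": 4, "tz": 0, "yaw": 3.4, "claw": 8.5}, {"tx": 1.8, "ty": 4, "tz": 0, "yaw": 3.4, "claw": 8.5}, {"tx": 1.8, "ty": 4, "tz": 0, "yaw": 3.4, "claw": 8.5}, {"tx": 1.8, "ty": 4, "tz": 0, "yaw": 3.4, "claw": 8.5}, {"tx": 1.8, "ty": 4, "tz": 0, "yaw": 3.4, "claw": 8.5}, {"tx": 1.8, "ty": 4, "tz": 0, "yaw": 3.4, "claw": 8.5}, {"tx": 1.8, "ty": 4, "tz": 0, "yaw": 3.4, "claw": 8.5}, {"tx": 1.8, "ty": 4, "tz": 0, "yaw": 3.4, "claw": 8.5}, {"tx": 1.8, "ty": 4, "tz": 0, "yaw": 3.4, "claw": 8.5}, {"tx": 1.8, "ty": 4, "tz": 0, "yaw": 3.4, "claw": 8.5}, {"tx": 1.8, "ty": 4, "tz": 0, "yaw": 3.4, "claw": 8.5}, {"tx": 1.8, "ty": 4, "tz": 0, "yaw": 3.4, "claw": 8.5}, {"tx": 1.8, "ty": 4, "tz": 0, "yaw": 3.4, "claw": 8.5}, {"tx": 1.8, "ty": 4, "tz": 0, "yaw": 3.4, "claw": 8.5}, {"tx": 1.5, "ty": 4, "tz": 0, "yaw": 3.4, "claw": 8.5}])

```text
time_s: 2.0
position: [0.4812, 0.1279, 0.2749]
tool_rot: [[0.252, 0.968, -0.0], [0.968, -0.252, -0.0], [-0.0, -0.0, -1.0]]
ft_force: [0.9, -0.6, -0.2]
grip_width: 0.085
gripper_force: 0.0
```

Call:
servo_tool(steps=[{"tx": 0, "ty": 0, "tz": 0, "yaw": 0, "claw": 8.5}, {"tx": 0, "ty": 0, "tz": 0, "yaw": 0, "claw": 8.5}])

```text
time_s: 2.2
position: [0.4805, 0.1265, 0.2746]
tool_rot: [[0.253, 0.967, -0.001], [0.967, -0.253, -0.0], [-0.001, -0.001, -1.0]]
ft_force: [-0.7, -1.0, -0.7]
grip_width: 0.0848
gripper_force: 0.0
```

Call:
servo_tool(steps=[{"tx": 0.1, "ty": 0.05, "tz": -3, "yaw": 1, "claw": 8.5}, {"tx": 0, "ty": 0, "tz": -3, "yaw": 0, "claw": 8.5}, {"tx": 0, "ty": 0, "tz": -3, "yaw": 0, "claw": 8.5}, {"tx": 0, "ty": 0, "tz": -2, "yaw": 0, "claw": 8.5}, {"tx": 0, "ty": 0, "tz": -0.8, "yaw": 0, "claw": 8.5}, {"tx": 0, "ty": 0, "tz": 0, "yaw": 0, "claw": 5}, {"tx": 0, "ty": 0, "tz": 0, "yaw": 0, "claw": 4}, {"tx": 0, "ty": 0, "tz": 0, "yaw": 0, "claw": 3.5}, {"tx": 0, "ty": 0, "tz": 0, "yaw": 0, "claw": 3}, {"tx": 0, "ty": 0, "tz": 0, "yaw": 0, "claw": 3}], newtons=40)

```text
time_s: 3.2
position: [0.4819, 0.1265, 0.1575]
tool_rot: [[0.238, 0.971, 0.001], [0.971, -0.238, -0.0], [0.0, 0.001, -1.0]]
ft_force: [0.0, 0.2, 1.1]
grip_width: 0.0302
gripper_force: 0.0
```

Call:
servo_tool(steps=[{"tx": 0, "ty": 0, "tz": 0, "yaw": 0, "claw": 2.5}, {"tx": 0, "ty": 0, "tz": 0, "yaw": 0, "claw": 2}, {"tx": 0, "ty": 0, "tz": 0, "yaw": 0, "claw": 1.5}, {"tx": 0, "ty": 0, "tz": 0, "yaw": 0, "claw": 1}, {"tx": 0, "ty": 0, "tz": 0, "yaw": 0, "claw": 0.5}, {"tx": 0, "ty": 0, "tz": 0, "yaw": 0, "claw": 0.5}])

```text
time_s: 3.8
position: [0.4817, 0.1265, 0.157]
tool_rot: [[0.238, 0.971, -0.0], [0.971, -0.238, 0.0], [0.0, -0.0, -1.0]]
ft_force: [-0.0, -0.1, 0.2]
grip_width: 0.0051
gripper_force: 0.0
```

```bash
python3 - <<'E'
from h import *
im,d=grab('scene','s2'); im2,e=grab('top','t2')
P=pts('scene',d)
cv2.imwrite('pics/c3.png',np.hstack([cv2.resize(im2[170:270,210:310],(400,400),interpolation=2),cv2.resize(im[160:280,205:325],(400,400),interpolation=2)])[:,:,::-1])
E
```

```text
(no output)
```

View pics/c3.png

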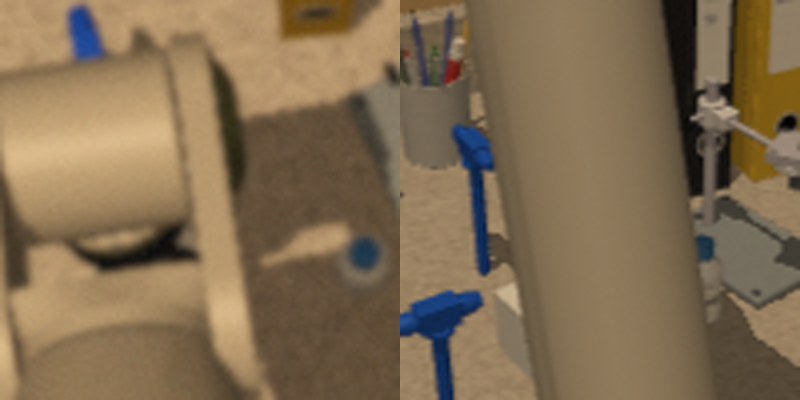

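The arm hides the grasp in both views, and the fingers met nothing on closing. I'll check the tool constant, then open, back off and look.

```bash
python3 - <<'E'
from h import *
print(env.tcp_to_tips,[x for x in dir(env) if x[0]!='_']); o=env.observe(); print(o)
c=env.camera_model('top'); 
for t in ('top0','t2'):
    a=np.load(f'/tmp/{t}.npz'); P=pts('top',a['d']); m=(P[...,2]>.056)&(P[...,2]<.17)&(abs(P[...,0]-.48)<.06)&(abs(P[...,1]-.127)<.06); print(t,m.sum(),P[m].mean(0))
a=np.load('/tmp/top0.npz');P=pts('top',a['d']); 
z=P[226:246,234:262,2]; print((z*1000).astype(int))
E
```

```text
0.019 ['MotionError', 'camera_model', 'close_job', 'get_image', 'observe', 'tcp_to_tips']
{'time_s': 3.9, 'q': array([ 1.06884990e+00,  1.97164690e+01,  8.80092306e+01, -6.77256445e-04,
        7.22771219e+01,  1.48260802e+01]), 'qvel': array([-0.06144737, -0.07965889,  0.01882181, -0.04060876,  0.04412028,
       -0.06188876]), 'joint_efforts': array([ 2.18769332e-03, -4.04416072e+01, -2.07493043e+01, -8.21279309e-05,
        6.66032465e-04,  2.82277421e-05]), 'position': array([0.4816961 , 0.12650442, 0.156997  ]), 'tool_rot': array([[ 2.37804972e-01,  9.71312922e-01, -4.90262338e-05],
       [ 9.71312923e-01, -2.37804972e-01, -1.21760084e-05],
       [-2.34853964e-05, -4.47242991e-05, -9.99999999e-01]]), 'ft_force': array([-0.11574353,  0.52918768, -0.04719203]), 'wrist_torque': array([-0.03151898, -0.03134856,  0.01059065]), 'gripper_force': 0.0, 'grip_width': 0.005163341932925098}
top0 671 [0.47587939 0.12603808 0.09133228]
t2 55 [0.48836243 0.10467381 0.11738484]
[[  -3   -4    0   -1   -1   -6    2    3    1   -1   -3    0   -3   55
    58   63   63   54   60   61   56   59   
[... 2084 characters left out ...]
6   61   60   60   55   60   62 1352   27   66
    72 1352   59   45   60   62   58   59   64   60   56   63   58   57]
 [  -2    0   62   59   58   59   62   60   54   59   57   60   58   29
    52   51   44   60   59   55   61   63   60   58   62   58   60   60]
 [   2    0   58   61   57   61   58   60   59   56 1352   61   57   61
    60   58   57   59   56   58   60   54   58   61   62   58   61   61]
 [  -6    3   61   61   60   61   58   60   60   60   59   55   60   60
    57   62   57   61   56   63   57   57   61   57   59   56   59   58]
 [  -1    1   -2   57   63   66   63   63   60   56   62   57   61   55
    59   59   53   57   61   59   59   61   61   60   63   60   61   59]]
```

Call:
servo_tool(steps=[{"tx": 0, "ty": 0, "tz": 0, "yaw": 0, "claw": 4}, {"tx": 0, "ty": 0, "tz": 0, "yaw": 0, "claw": 8.5}, {"tx": 0, "ty": 0, "tz": 0, "yaw": 0, "claw": 8.5}, {"tx": 0, "ty": 0, "tz": 0, "yaw": 0, "claw": 8.5}, {"tx": 0, "ty": 0, "tz": 0, "yaw": 0, "claw": 8.5}, {"tx": 0, "ty": 0, "tz": 0, "yaw": 0, "claw": 8.5}, {"tx": 0, "ty": 0, "tz": 4, "yaw": 0, "claw": 8.5}, {"tx": 0, "ty": 0, "tz": 4, "yaw": 0, "claw": 8.5}, {"tx": 0, "ty": 0, "tz": 4, "yaw": 0, "claw": 8.5}, {"tx": 0, "ty": -4, "tz": 0, "yaw": 0, "claw": 8.5}, {"tx": 0, "ty": -4, "tz": 0, "yaw": 0, "claw": 8.5}, {"tx": 0, "ty": -4, "tz": 0, "yaw": 0, "claw": 8.5}, {"tx": 0, "ty": -4, "tz": 0, "yaw": 0, "claw": 8.5}, {"tx": 0, "ty": -4, "tz": 0, "yaw": 0, "claw": 8.5}, {"tx": 0, "ty": -4, "tz": 0, "yaw": 0, "claw": 8.5}])

```text
time_s: 5.4
position: [0.4814, -0.1151, 0.2771]
tool_rot: [[0.238, 0.971, 0.0], [0.971, -0.238, -0.0], [0.0, 0.0, -1.0]]
ft_force: [0.7, -0.6, -0.5]
grip_width: 0.0851
gripper_force: 0.0
```

```bash
python3 - <<'E'
from h import *
im,d=grab('scene','s3'); im2,e=grab('top','t3')
cv2.imwrite('pics/c4.png',np.hstack([cv2.resize(im2[150:290,200:340],(400,400),interpolation=2),cv2.resize(im[140:300,205:365],(400,400),interpolation=2)])[:,:,::-1])
E
```

```text
(no output)
```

View pics/c4.png

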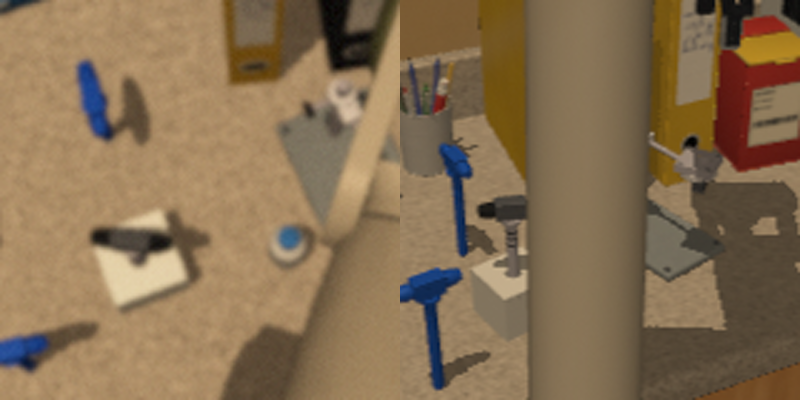

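The hammer hasn't moved, so the fingers closed clear of it. I'll check the camera frame against the robot's own body.

```bash
python3 - <<'E'
from h import *
def proj(n,p):
    c=env.camera_model(n); f=210/np.tan(np.radians(c['fovy']/2)); q=c['T'][:3,:3].T@(np.array(p)-c['T'][:3,3]); return q[0]/q[2]*f+c['cx'],q[1]/q[2]*f+c['cy'],q[2]
o=env.observe();print(o['position'])
for n,t in(('scene','s3'),('top','t3')):
    a=np.load(f'/tmp/{t}.npz'); P=pts(n,a['d']);tcp=o['position']
    print(n,'base',proj(n,[0,0,0]),'tcp',proj(n,tcp))
    for zl in np.arange(.20,.40,.02):
        m=(abs(P[...,2]-zl)<.01)&(np.hypot(P[...,0]-tcp[0],P[...,1]-tcp[1])<.15)
        if m.sum()>3: print(round(zl,2),m.sum(),P[m].mean(0).round(3),P[m].min(0).round(3),P[m].max(0).round(3))
b=np.load('/tmp/s3.npz')['im'];t=np.load('/tmp/t3.npz')['im']
for i,n in((b,'scene'),(t,'top')):
    u,v,_=proj(n,o['position']); cv2.circle(i,(int(u),int(v)),3,(255,0,0),1)
cv2.imwrite('pics/c5.png',cv2.resize(np.hstack([b[60:300,200:440],t[100:340,250:490]])[:,:,::-1],(800,400)))
E
```

```text
[ 0.48158809 -0.11735054  0.27656304]
scene base (np.float64(391.50745627364824), np.float64(381.70869212330797), np.float64(0.8615175956013519)) tcp (np.float64(331.4028446443772), np.float64(161.12159249033056), np.float64(1.1128875367613846))
0.3 24 [ 0.486 -0.113  0.308] [ 0.43  -0.132  0.304] [ 0.528 -0.092  0.31 ]
0.32 111 [ 0.474 -0.109  0.32 ] [ 0.421 -0.133  0.31 ] [ 0.53  -0.089  0.33 ]
0.34 101 [ 0.475 -0.108  0.339] [ 0.423 -0.13   0.33 ] [ 0.535 -0.089  0.35 ]
0.36 161 [ 0.45  -0.1    0.361] [ 0.406 -0.123  0.35 ] [ 0.552 -0.083  0.37 ]
0.38 185 [ 0.453 -0.098  0.38 ] [ 0.407 -0.122  0.37 ] [ 0.554 -0.083  0.39 ]
top base (np.float64(324.51402890987936), np.float64(421.2517340354382), np.float64(1.267757797425458)) tcp (np.float64(350.313041289974), np.float64(206.75757751888125), np.float64(1.1062517910205867))
0.38 36 [ 0.452 -0.111  0.381] [ 0.441 -0.13   0.371] [ 0.463 -0.096  0.39 ]
```

View pics/c5.png

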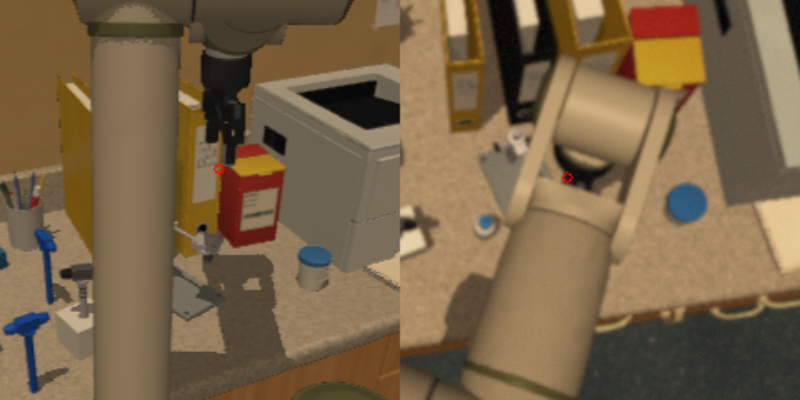

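The fingers are visible in the scene view. Their lowest points read z≈0.305 while the reported TCP is 0.277, so the real tips stand about 3 cm higher than the numbers say. I'll close the fingers here and measure that properly.

Call:
servo_tool(steps=[{"tx": 0, "ty": 0, "tz": 0, "yaw": 0, "claw": 4}, {"tx": 0, "ty": 0, "tz": 0, "yaw": 0, "claw": 1.8}, {"tx": 0, "ty": 0, "tz": 0, "yaw": 0, "claw": 1.8}, {"tx": 0, "ty": 0, "tz": 0, "yaw": 0, "claw": 1.8}, {"tx": 0, "ty": 0, "tz": 0, "yaw": 0, "claw": 1.8}, {"tx": 0, "ty": 0, "tz": 0, "yaw": 0, "claw": 1.8}])

```text
time_s: 6.1
position: [0.4817, -0.1131, 0.2771]
tool_rot: [[0.237, 0.971, 0.0], [0.971, -0.237, -0.0], [-0.0, 0.0, -1.0]]
ft_force: [1.3, -0.4, 0.5]
grip_width: 0.0181
gripper_force: 0.0
```

```bash
python3 - <<'E'
from h import *
im,d=grab('scene','s4'); P=pts('scene',d); o=env.observe(); t=o['position']; print(t,o['grip_width'])
m=(P[...,2]>.2)&(np.hypot(P[...,0]-t[0],P[...,1]-t[1])<.12)
r=P[m]; 
for z in np.arange(.25,.4,.01):
    k=abs(r[:,2]-z)<.005
    if k.any(): print(round(z,2),k.sum(),r[k].mean(0).round(3),r[k].min(0).round(3),r[k].max(0).round(3))
s=im[120:175,310:360].astype(int).sum(2)//3
mm=m[120:175,310:360]
v,u=np.nonzero(mm); print('lowest rows',v.max()+120, u[v==v.max()]+310)
cv2.imwrite('pics/c6.png',cv2.resize(im[90:190,285:385],(600,600),interpolation=2)[:,:,::-1])
E
```

```text
[ 0.48173667 -0.11324545  0.27705647] 0.01824816524641665
0.29 11 [ 0.473 -0.107  0.294] [ 0.462 -0.115  0.291] [ 0.497 -0.099  0.295]
0.3 29 [ 0.473 -0.104  0.3  ] [ 0.457 -0.118  0.295] [ 0.496 -0.096  0.305]
0.31 44 [ 0.47  -0.104  0.31 ] [ 0.457 -0.119  0.305] [ 0.499 -0.097  0.315]
0.32 42 [ 0.471 -0.105  0.32 ] [ 0.456 -0.117  0.315] [ 0.5   -0.097  0.325]
0.33 24 [ 0.474 -0.103  0.328] [ 0.458 -0.111  0.325] [ 0.502 -0.096  0.334]
0.34 52 [ 0.469 -0.101  0.341] [ 0.438 -0.112  0.336] [ 0.517 -0.09   0.345]
0.35 56 [ 0.459 -0.101  0.349] [ 0.432 -0.123  0.345] [ 0.53  -0.088  0.355]
0.36 73 [ 0.464 -0.098  0.36 ] [ 0.426 -0.112  0.355] [ 0.534 -0.086  0.365]
0.37 75 [ 0.46  -0.097  0.37 ] [ 0.42  -0.112  0.365] [ 0.534 -0.085  0.375]
0.38 81 [ 0.455 -0.097  0.38 ] [ 0.416 -0.124  0.375] [ 0.54  -0.084  0.385]
0.39 116 [ 0.456 -0.098  0.39 ] [ 0.417 -0.126  0.385] [ 0.546 -0.084  0.395]
0.4 87 [ 0.461 -0.099  0.4  ] [ 0.429 -0.125  0.395] [ 0.516 -0.088  0.405]
lowest rows 159 [329 330]
```

View pics/c6.png

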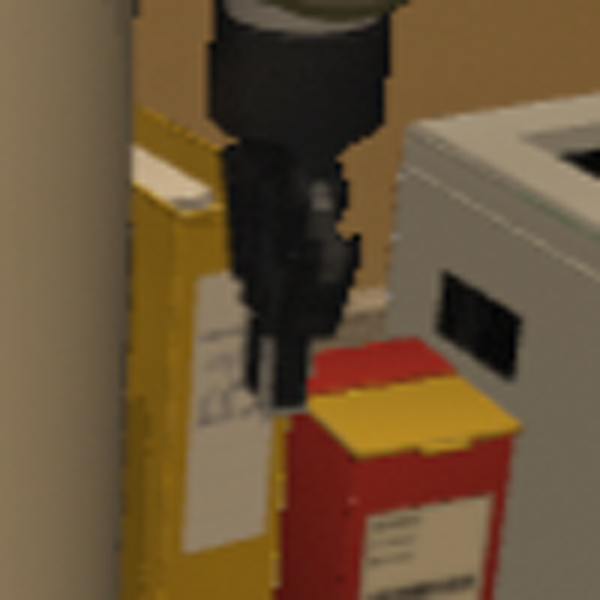

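With the fingers at 18 mm the tips sit at z≈0.292, while the reported TCP implies 0.258. The reported height is therefore about 34 mm low, though x and y agree. I'll grasp again with z corrected by that amount, at a reported TCP z of about 0.123.

Call:
servo_tool(steps=[{"tx": 0, "ty": 4, "tz": 0, "yaw": 0, "claw": 8.5}, {"tx": 0, "ty": 4, "tz": 0, "yaw": 0, "claw": 8.5}, {"tx": 0, "ty": 4, "tz": 0, "yaw": 0, "claw": 8.5}, {"tx": 0, "ty": 4, "tz": 0, "yaw": 0, "claw": 8.5}, {"tx": 0, "ty": 4, "tz": 0, "yaw": 0, "claw": 8.5}, {"tx": 0, "ty": 4, "tz": 0, "yaw": 0, "claw": 8.5}, {"tx": 0, "ty": 0, "tz": 0, "yaw": 0, "claw": 8.5}, {"tx": 0, "ty": 0, "tz": -3, "yaw": 0, "claw": 8.5}, {"tx": 0, "ty": 0, "tz": -3, "yaw": 0, "claw": 8.5}, {"tx": 0, "ty": 0, "tz": -3, "yaw": 0, "claw": 8.5}, {"tx": 0, "ty": 0, "tz": -3, "yaw": 0, "claw": 8.5}, {"tx": 0, "ty": 0, "tz": -2, "yaw": 0, "claw": 8.5}, {"tx": 0, "ty": 0, "tz": -1, "yaw": 0, "claw": 8.5}, {"tx": 0, "ty": 0, "tz": -0.4, "yaw": 0, "claw": 8.5}, {"tx": 0, "ty": 0, "tz": 0, "yaw": 0, "claw": 8.5}])

```text
time_s: 7.65
position: [0.482, 0.1263, 0.1234]
tool_rot: [[0.238, 0.971, 0.001], [0.971, -0.238, -0.0], [0.0, 0.001, -1.0]]
ft_force: [-0.4, -0.4, -0.1]
grip_width: 0.085
gripper_force: 0.0
```

Call:
servo_tool(steps=[{"tx": 0, "ty": 0, "tz": 0, "yaw": 0, "claw": 6}, {"tx": 0, "ty": 0, "tz": 0, "yaw": 0, "claw": 5}, {"tx": 0, "ty": 0, "tz": 0, "yaw": 0, "claw": 4}, {"tx": 0, "ty": 0, "tz": 0, "yaw": 0, "claw": 3}, {"tx": 0, "ty": 0, "tz": 0, "yaw": 0, "claw": 2.5}, {"tx": 0, "ty": 0, "tz": 0, "yaw": 0, "claw": 2}, {"tx": 0, "ty": 0, "tz": 0, "yaw": 0, "claw": 1.5}, {"tx": 0, "ty": 0, "tz": 0, "yaw": 0, "claw": 1}, {"tx": 0, "ty": 0, "tz": 0, "yaw": 0, "claw": 1}, {"tx": 0, "ty": 0, "tz": 0, "yaw": 0, "claw": 0.5}], newtons=40)

```text
time_s: 8.65
position: [0.4817, 0.1266, 0.1232]
tool_rot: [[0.238, 0.971, 0.0], [0.971, -0.238, 0.0], [0.0, 0.0, -1.0]]
ft_force: [-1.3, 0.1, 3.6]
grip_width: 0.0169
gripper_force: 41.2
```

Gripped at 17 mm. Lifting, then moving over the hole: (-0.7, -23.4) cm relative to the grasp, measured with the same camera.

Call:
servo_tool(steps=[{"tx": 0, "ty": 0, "tz": 0.5, "yaw": 0, "claw": 0.5}, {"tx": 0, "ty": 0, "tz": 1, "yaw": 0, "claw": 0.5}, {"tx": 0, "ty": 0, "tz": 2, "yaw": 0, "claw": 0.5}, {"tx": 0, "ty": 0, "tz": 2, "yaw": 0, "claw": 0.5}, {"tx": 0, "ty": 0, "tz": 2, "yaw": 0, "claw": 0.5}, {"tx": 0, "ty": 0, "tz": 2, "yaw": 0, "claw": 0.5}, {"tx": 0, "ty": 0, "tz": 2, "yaw": 0, "claw": 0.5}, {"tx": 0, "ty": 0, "tz": 2, "yaw": 0, "claw": 0.5}, {"tx": 0, "ty": 0, "tz": 2, "yaw": 0, "claw": 0.5}, {"tx": 0, "ty": 0, "tz": 2, "yaw": 0, "claw": 0.5}], newtons=60)

```text
time_s: 9.65
position: [0.4814, 0.1265, 0.2995]
tool_rot: [[0.238, 0.971, 0.0], [0.971, -0.238, -0.0], [0.0, 0.0, -1.0]]
ft_force: [0.1, -0.1, -0.8]
grip_width: 0.0167
gripper_force: 61.7
```

Call:
servo_tool(steps=[{"tx": 0, "ty": -1.4, "tz": 0, "yaw": 0, "claw": 0.5}, {"tx": 0, "ty": -2, "tz": 0, "yaw": 0, "claw": 0.5}, {"tx": -0.1, "ty": -2.5, "tz": 0, "yaw": 0, "claw": 0.5}, {"tx": -0.1, "ty": -2.5, "tz": 0, "yaw": 0, "claw": 0.5}, {"tx": -0.1, "ty": -2.5, "tz": 0, "yaw": 0, "claw": 0.5}, {"tx": -0.1, "ty": -2.5, "tz": 0, "yaw": 0, "claw": 0.5}, {"tx": -0.1, "ty": -2.5, "tz": 0, "yaw": 0, "claw": 0.5}, {"tx": -0.1, "ty": -2.5, "tz": 0, "yaw": 0, "claw": 0.5}, {"tx": -0.1, "ty": -2, "tz": 0, "yaw": 0, "claw": 0.5}, {"tx": 0, "ty": -2, "tz": 0, "yaw": 0, "claw": 0.5}, {"tx": 0, "ty": -1, "tz": 0, "yaw": 0, "claw": 0.5}, {"tx": 0, "ty": 0, "tz": 0, "yaw": 0, "claw": 0.5}, {"tx": 0, "ty": 0, "tz": 0, "yaw": 0, "claw": 0.5}])

```text
time_s: 10.95
position: [0.4745, -0.1072, 0.2978]
tool_rot: [[0.238, 0.971, -0.0], [0.971, -0.238, 0.001], [0.0, -0.001, -1.0]]
ft_force: [-0.7, 0.1, -1.4]
grip_width: 0.0168
gripper_force: 61.8
```

```bash
python3 - <<'E'
from h import *
im,d=grab('scene','s5'); P=pts('scene',d); o=env.observe(); t=o['position']; print(t,o['grip_width'],o['ft_force'])
m=(P[...,2]>.16)&(np.hypot(P[...,0]-t[0],P[...,1]-t[1])<.08); r=P[m]
for z in np.arange(.16,.36,.01):
    k=abs(r[:,2]-z)<.005
    if k.any(): print(round(z,2),k.sum(),np.median(r[k],0).round(4))
cv2.imwrite('pics/c7.png',cv2.resize(im[120:240,290:390],(500,600),interpolation=2)[:,:,::-1])
E
```

```text
[ 0.47454714 -0.10689333  0.29789323] 0.016296912686991308 [-0.45015527  0.13160971 -1.34556012]
0.18 1 [ 0.4676 -0.102   0.1847]
0.19 13 [ 0.4683 -0.0992  0.1915]
0.2 13 [ 0.4684 -0.1     0.2019]
0.21 17 [ 0.4698 -0.1017  0.2104]
0.22 18 [ 0.4709 -0.1004  0.2209]
0.23 11 [ 0.4702 -0.1001  0.2307]
0.24 14 [ 0.469  -0.1011  0.2405]
0.25 16 [ 0.4692 -0.1012  0.2497]
0.26 17 [ 0.4688 -0.1012  0.2599]
0.27 16 [ 0.4684 -0.0997  0.2695]
0.28 16 [ 0.4688 -0.1006  0.28  ]
0.29 16 [ 0.4695 -0.1011  0.2899]
0.3 13 [ 0.4686 -0.0999  0.2992]
0.31 46 [ 0.4649 -0.0967  0.3112]
0.32 89 [ 0.4637 -0.0931  0.3209]
0.33 80 [ 0.4647 -0.0954  0.329 ]
0.34 43 [ 0.4594 -0.0981  0.3401]
0.35 30 [ 0.4578 -0.0982  0.3492]
```

View pics/c7.png

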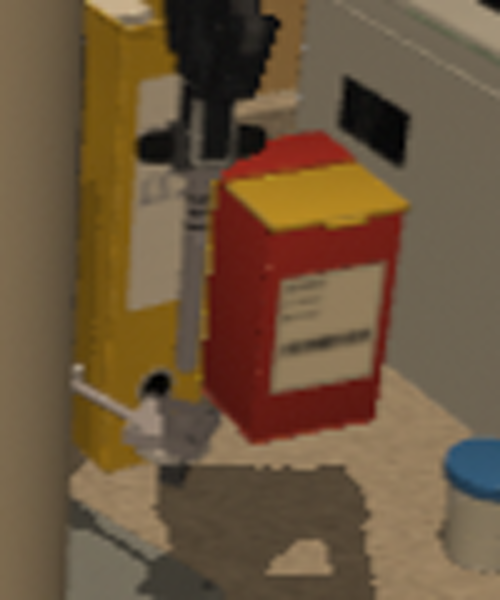

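The hammer hangs upright in the jaws with its end at z≈0.185, directly above the plate (end at about (188,370), plate around (175,430) in the crop). I'll go down to just above the plate, then feel gently.

Call:
servo_tool(steps=[{"tx": 0, "ty": 0, "tz": -1, "yaw": 0, "claw": 0.5}, {"tx": 0, "ty": 0, "tz": -1, "yaw": 0, "claw": 0.5}, {"tx": 0, "ty": 0, "tz": -0.6, "yaw": 0, "claw": 0.5}, {"tx": 0, "ty": 0, "tz": -0.3, "yaw": 0, "claw": 0.5}, {"tx": 0, "ty": 0, "tz": 0, "yaw": 0, "claw": 0.5}])

```text
time_s: 11.5
position: [0.4746, -0.1073, 0.2685]
tool_rot: [[0.238, 0.971, -0.001], [0.971, -0.238, 0.0], [0.0, -0.001, -1.0]]
ft_force: [-0.0, -0.7, -0.1]
grip_width: 0.0165
gripper_force: 61.8
```

Call:
servo_tool(steps=[{"tx": 0, "ty": 0, "tz": -0.2, "yaw": 0, "claw": 0.5}, {"tx": 0, "ty": 0, "tz": -0.1, "yaw": 0, "claw": 0.5}, {"tx": 0, "ty": 0, "tz": -0.1, "yaw": 0, "claw": 0.5}, {"tx": 0, "ty": 0, "tz": -0.1, "yaw": 0, "claw": 0.5}, {"tx": 0, "ty": 0, "tz": 0, "yaw": 0, "claw": 0.5}])

```text
time_s: 12.0
position: [0.4747, -0.1075, 0.2639]
tool_rot: [[0.238, 0.971, -0.0], [0.971, -0.238, 0.0], [0.0, -0.0, -1.0]]
ft_force: [-0.4, -0.6, -0.7]
grip_width: 0.0166
gripper_force: 61.8
```

Call:
servo_tool(steps=[{"tx": 0, "ty": 0, "tz": -0.1, "yaw": 0, "claw": 0.5}, {"tx": 0, "ty": 0, "tz": -0.1, "yaw": 0, "claw": 0.5}, {"tx": 0, "ty": 0, "tz": 0, "yaw": 0, "claw": 0.5}])

```text
time_s: 12.3
position: [0.4747, -0.1075, 0.2619]
tool_rot: [[0.238, 0.971, -0.0], [0.971, -0.238, 0.0], [0.0, -0.0, -1.0]]
ft_force: [0.4, 0.2, -1.9]
grip_width: 0.0162
gripper_force: 61.8
```

Call:
servo_tool(steps=[{"tx": 0, "ty": 0, "tz": -0.1, "yaw": 0, "claw": 0.5}, {"tx": 0, "ty": 0, "tz": -0.1, "yaw": 0, "claw": 0.5}, {"tx": 0, "ty": 0, "tz": 0, "yaw": 0, "claw": 0.5}])

```text
time_s: 12.6
position: [0.4746, -0.1075, 0.2599]
tool_rot: [[0.238, 0.971, -0.0], [0.971, -0.238, 0.0], [0.0, -0.0, -1.0]]
ft_force: [-0.0, -0.5, -1.5]
grip_width: 0.0166
gripper_force: 61.8
```

Call:
servo_tool(steps=[{"tx": 0, "ty": 0, "tz": -0.1, "yaw": 0, "claw": 0.5}, {"tx": 0, "ty": 0, "tz": 0, "yaw": 0, "claw": 0.5}])

```text
time_s: 12.8
position: [0.4746, -0.1075, 0.2589]
tool_rot: [[0.238, 0.971, -0.0], [0.971, -0.238, 0.0], [0.0, -0.0, -1.0]]
ft_force: [0.2, -0.6, -1.0]
grip_width: 0.0164
gripper_force: 61.8
```

Call:
servo_tool(steps=[{"tx": 0, "ty": 0, "tz": -0.1, "yaw": 0, "claw": 0.5}, {"tx": 0, "ty": 0, "tz": -0.1, "yaw": 0, "claw": 0.5}, {"tx": 0, "ty": 0, "tz": 0, "yaw": 0, "claw": 0.5}])

```text
time_s: 13.1
position: [0.4747, -0.1075, 0.2569]
tool_rot: [[0.238, 0.971, -0.0], [0.971, -0.238, 0.0], [0.0, -0.0, -1.0]]
ft_force: [0.0, -0.4, -1.1]
grip_width: 0.0165
gripper_force: 61.8
```

Call:
servo_tool(steps=[{"tx": 0, "ty": 0, "tz": -0.1, "yaw": 0, "claw": 0.5}, {"tx": 0, "ty": 0, "tz": -0.1, "yaw": 0, "claw": 0.5}, {"tx": 0, "ty": 0, "tz": 0, "yaw": 0, "claw": 0.5}])

```text
time_s: 13.4
position: [0.4746, -0.1075, 0.2549]
tool_rot: [[0.238, 0.971, -0.0], [0.971, -0.238, 0.0], [0.0, -0.0, -1.0]]
ft_force: [-0.4, -0.3, -0.7]
grip_width: 0.0165
gripper_force: 61.8
```

Call:
servo_tool(steps=[{"tx": 0, "ty": 0, "tz": -0.1, "yaw": 0, "claw": 0.5}, {"tx": 0, "ty": 0, "tz": -0.1, "yaw": 0, "claw": 0.5}, {"tx": 0, "ty": 0, "tz": 0, "yaw": 0, "claw": 0.5}])

```text
time_s: 13.7
position: [0.4746, -0.1075, 0.2529]
tool_rot: [[0.238, 0.971, -0.0], [0.971, -0.238, 0.0], [0.0, -0.0, -1.0]]
ft_force: [-0.3, 0.4, -0.8]
grip_width: 0.0169
gripper_force: 61.8
```

The end is about 10 mm into the hole with no resistance. On to the rolls.

Call:
servo_tool(steps=[{"tx": 0, "ty": 0, "tz": -0.2, "yaw": 0, "claw": 0.5}, {"tx": 0, "ty": 0, "tz": -0.2, "yaw": 0, "claw": 0.5}, {"tx": 0, "ty": 0, "tz": -0.2, "yaw": 0, "claw": 0.5}, {"tx": 0, "ty": 0, "tz": -0.2, "yaw": 0, "claw": 0.5}])

```text
time_s: 14.1
position: [0.4747, -0.1075, 0.2448]
tool_rot: [[0.238, 0.971, -0.0], [0.971, -0.238, 0.0], [0.0, -0.0, -1.0]]
ft_force: [-0.1, -0.9, -1.7]
grip_width: 0.0163
gripper_force: 61.8
```

Call:
servo_tool(steps=[{"tx": 0, "ty": 0, "tz": -0.2, "yaw": 0, "claw": 0.5}, {"tx": 0, "ty": 0, "tz": -0.2, "yaw": 0, "claw": 0.5}, {"tx": 0, "ty": 0, "tz": -0.2, "yaw": 0, "claw": 0.5}])

```text
time_s: 14.4
position: [0.4747, -0.1075, 0.2389]
tool_rot: [[0.238, 0.971, -0.0], [0.971, -0.238, 0.0], [0.0, -0.0, -1.0]]
ft_force: [-0.3, 0.2, -0.5]
grip_width: 0.0164
gripper_force: 61.8
```

Call:
servo_tool(steps=[{"tx": 0, "ty": 0, "tz": -0.2, "yaw": 0, "claw": 0.5}, {"tx": 0, "ty": 0, "tz": -0.2, "yaw": 0, "claw": 0.5}, {"tx": 0, "ty": 0, "tz": -0.2, "yaw": 0, "claw": 0.5}])

```text
time_s: 14.7
position: [0.4749, -0.1076, 0.2333]
tool_rot: [[0.238, 0.971, 0.001], [0.971, -0.238, -0.001], [-0.0, 0.001, -1.0]]
ft_force: [0.6, -0.8, 2.7]
grip_width: 0.0168
gripper_force: 62.2
```

The rolls are taking hold at the expected depth and the side force is low. Pushing on.

Call:
servo_tool(steps=[{"tx": 0, "ty": 0, "tz": -0.2, "yaw": 0, "claw": 0.5}, {"tx": 0, "ty": 0, "tz": -0.2, "yaw": 0, "claw": 0.5}, {"tx": 0, "ty": 0, "tz": -0.2, "yaw": 0, "claw": 0.5}, {"tx": 0, "ty": 0, "tz": -0.2, "yaw": 0, "claw": 0.5}])

```text
time_s: 15.1
position: [0.4747, -0.1075, 0.2249]
tool_rot: [[0.238, 0.971, 0.0], [0.971, -0.238, -0.0], [-0.0, 0.0, -1.0]]
ft_force: [0.3, -0.2, 2.1]
grip_width: 0.0167
gripper_force: 62.1
```

Call:
servo_tool(steps=[{"tx": 0, "ty": 0, "tz": -0.3, "yaw": 0, "claw": 0.5}, {"tx": 0, "ty": 0, "tz": -0.3, "yaw": 0, "claw": 0.5}, {"tx": 0, "ty": 0, "tz": -0.3, "yaw": 0, "claw": 0.5}, {"tx": 0, "ty": 0, "tz": -0.3, "yaw": 0, "claw": 0.5}])

```text
time_s: 15.5
position: [0.4747, -0.1075, 0.2127]
tool_rot: [[0.238, 0.971, -0.0], [0.971, -0.238, -0.0], [-0.0, -0.0, -1.0]]
ft_force: [1.5, -1.4, 2.3]
grip_width: 0.0166
gripper_force: 62.2
```

Call:
servo_tool(steps=[{"tx": 0, "ty": 0, "tz": -0.4, "yaw": 0, "claw": 0.5}, {"tx": 0, "ty": 0, "tz": -0.4, "yaw": 0, "claw": 0.5}, {"tx": 0, "ty": 0, "tz": -0.4, "yaw": 0, "claw": 0.5}, {"tx": 0, "ty": 0, "tz": -0.4, "yaw": 0, "claw": 0.5}, {"tx": 0, "ty": 0, "tz": -0.4, "yaw": 0, "claw": 0.5}, {"tx": 0, "ty": 0, "tz": -0.4, "yaw": 0, "claw": 0.5}, {"tx": 0, "ty": 0, "tz": -0.4, "yaw": 0, "claw": 0.5}])

```text
time_s: 16.2
position: [0.4747, -0.1075, 0.1847]
tool_rot: [[0.238, 0.971, 0.0], [0.971, -0.238, -0.0], [-0.0, 0.0, -1.0]]
ft_force: [0.1, -1.0, 2.1]
grip_width: 0.0166
gripper_force: 62.2
```

Call:
servo_tool(steps=[{"tx": 0, "ty": 0, "tz": -0.4, "yaw": 0, "claw": 0.5}, {"tx": 0, "ty": 0, "tz": -0.4, "yaw": 0, "claw": 0.5}, {"tx": 0, "ty": 0, "tz": -0.4, "yaw": 0, "claw": 0.5}, {"tx": 0, "ty": 0, "tz": -0.4, "yaw": 0, "claw": 0.5}, {"tx": 0, "ty": 0, "tz": -0.4, "yaw": 0, "claw": 0.5}, {"tx": 0, "ty": 0, "tz": -0.4, "yaw": 0, "claw": 0.5}, {"tx": 0, "ty": 0, "tz": -0.4, "yaw": 0, "claw": 0.5}, {"tx": 0, "ty": 0, "tz": -0.4, "yaw": 0, "claw": 0.5}, {"tx": 0, "ty": 0, "tz": 0, "yaw": 0, "claw": 0.5}])

```text
time_s: 17.1
position: [0.4743, -0.1072, 0.1521]
tool_rot: [[0.238, 0.971, -0.001], [0.971, -0.238, 0.001], [0.001, -0.002, -1.0]]
ft_force: [1.2, -0.6, -4.0]
grip_width: 0.0165
gripper_force: 61.4
```

Call:
servo_tool(steps=[{"tx": 0, "ty": 0, "tz": -0.2, "yaw": 0, "claw": 0.5}, {"tx": 0, "ty": 0, "tz": -0.2, "yaw": 0, "claw": 0.5}, {"tx": 0, "ty": 0, "tz": -0.1, "yaw": 0, "claw": 0.5}, {"tx": 0, "ty": 0, "tz": 0, "yaw": 0, "claw": 0.5}])

```text
time_s: 17.5
position: [0.4746, -0.1074, 0.1478]
tool_rot: [[0.238, 0.971, -0.0], [0.971, -0.238, 0.0], [0.0, -0.0, -1.0]]
ft_force: [0.8, 0.7, -1.1]
grip_width: 0.0164
gripper_force: 61.9
```

Call:
servo_tool(steps=[{"tx": 0, "ty": 0, "tz": -0.1, "yaw": 0, "claw": 0.5}, {"tx": 0, "ty": 0, "tz": -0.1, "yaw": 0, "claw": 0.5}])

```text
time_s: 17.7
position: [0.4747, -0.1075, 0.1461]
tool_rot: [[0.238, 0.971, 0.0], [0.971, -0.238, -0.0], [-0.0, 0.0, -1.0]]
ft_force: [0.6, -0.6, 1.8]
grip_width: 0.0165
gripper_force: 62.1
```

Call:
servo_tool(steps=[{"tx": 0, "ty": 0, "tz": -0.1, "yaw": 0, "claw": 0.5}])

```text
time_s: 17.8
position: [0.4747, -0.1075, 0.145]
tool_rot: [[0.238, 0.971, 0.0], [0.971, -0.238, -0.0], [-0.0, 0.0, -1.0]]
ft_force: [0.4, -0.9, 1.5]
grip_width: 0.0166
gripper_force: 62.1
```

Call:
servo_tool(steps=[{"tx": 0, "ty": 0, "tz": -0.1, "yaw": 0, "claw": 0.5}])

```text
time_s: 17.9
position: [0.4747, -0.1075, 0.144]
tool_rot: [[0.238, 0.971, 0.0], [0.971, -0.238, -0.0], [-0.0, 0.0, -1.0]]
ft_force: [0.7, -0.1, 2.3]
grip_width: 0.0164
gripper_force: 62.1
```

Call:
servo_tool(steps=[{"tx": 0, "ty": 0, "tz": -0.05, "yaw": 0, "claw": 0.5}])

```text
time_s: 18.0
position: [0.4747, -0.1075, 0.1434]
tool_rot: [[0.238, 0.971, -0.0], [0.971, -0.238, 0.0], [0.0, -0.0, -1.0]]
ft_force: [0.7, 0.1, 0.7]
grip_width: 0.0162
gripper_force: 62.1
```

Call:
servo_tool(steps=[{"tx": 0, "ty": 0, "tz": -0.05, "yaw": 0, "claw": 0.5}])

```text
time_s: 18.1
position: [0.4747, -0.1075, 0.1433]
tool_rot: [[0.238, 0.971, 0.0], [0.971, -0.238, -0.0], [-0.0, 0.0, -1.0]]
ft_force: [-1.2, 0.9, 8.1]
grip_width: 0.0165
gripper_force: 62.8
```

Call:
servo_tool(steps=[{"tx": 0, "ty": 0, "tz": -0.03, "yaw": 0, "claw": 0.5}])

```text
time_s: 18.2
position: [0.4747, -0.1075, 0.1432]
tool_rot: [[0.238, 0.971, 0.0], [0.971, -0.238, -0.0], [-0.0, 0.0, -1.0]]
ft_force: [-2.4, 0.3, 10.2]
grip_width: 0.0166
gripper_force: 63.1
```

Seated: the force rises to 10 N while the height holds at 0.143, which is the predicted value. Now I'll release and lift clear.

Call:
servo_tool(steps=[{"tx": 0, "ty": 0, "tz": 0.02, "yaw": 0, "claw": 2}, {"tx": 0, "ty": 0, "tz": 0, "yaw": 0, "claw": 2.5}, {"tx": 0, "ty": 0, "tz": 0, "yaw": 0, "claw": 3.5}, {"tx": 0, "ty": 0, "tz": 0, "yaw": 0, "claw": 4.5}, {"tx": 0, "ty": 0, "tz": 0, "yaw": 0, "claw": 4.5}, {"tx": 0, "ty": 0, "tz": 0, "yaw": 0, "claw": 4.5}])

```text
time_s: 18.8
position: [0.4747, -0.1075, 0.1429]
tool_rot: [[0.238, 0.971, -0.0], [0.971, -0.238, 0.0], [0.0, -0.0, -1.0]]
ft_force: [-0.0, -0.3, -0.8]
grip_width: 0.0452
gripper_force: 0.0
```

Call:
servo_tool(steps=[{"tx": 0, "ty": 0, "tz": 0.5, "yaw": 0, "claw": 4.5}, {"tx": 0, "ty": 0, "tz": 1, "yaw": 0, "claw": 4.5}, {"tx": 0, "ty": 0, "tz": 2, "yaw": 0, "claw": 4.5}, {"tx": 0, "ty": 0, "tz": 3, "yaw": 0, "claw": 4.5}, {"tx": 0, "ty": 0, "tz": 3, "yaw": 0, "claw": 4.5}, {"tx": 0, "ty": 0, "tz": 3, "yaw": 0, "claw": 4.5}, {"tx": 0, "ty": 0, "tz": 0, "yaw": 0, "claw": 4.5}, {"tx": 0, "ty": 0, "tz": 0, "yaw": 0, "claw": 4.5}])

```text
time_s: 19.6
position: [0.4746, -0.1075, 0.2686]
tool_rot: [[0.238, 0.971, 0.001], [0.971, -0.238, -0.001], [-0.0, 0.001, -1.0]]
ft_force: [0.1, 0.1, -0.1]
grip_width: 0.0446
gripper_force: 0.0
```

```bash
python3 - <<'E'
from h import *
im,d=grab('scene','s6'); P=pts('scene',d); o=env.observe(); print(o['position'],o['grip_width'],o['ft_force'])
m=(P[...,2]>.145)&(P[...,2]<.2)&(np.hypot(P[...,0]-.474,P[...,1]+.107)<.045); r=P[m]
print(m.sum(),np.percentile(r[:,2],[5,50,90,98]))
cv2.imwrite('pics/c8.png',cv2.resize(im[120:240,290:390],(500,600),interpolation=2)[:,:,::-1])
E
```

```text
[ 0.47437629 -0.10734721  0.26766447] 0.04501728116186859 [ 0.15701766 -0.42527968 -1.07648693]
266 [0.14653923 0.1634141  0.17500104 0.1763617 ]
```

View pics/c8.png

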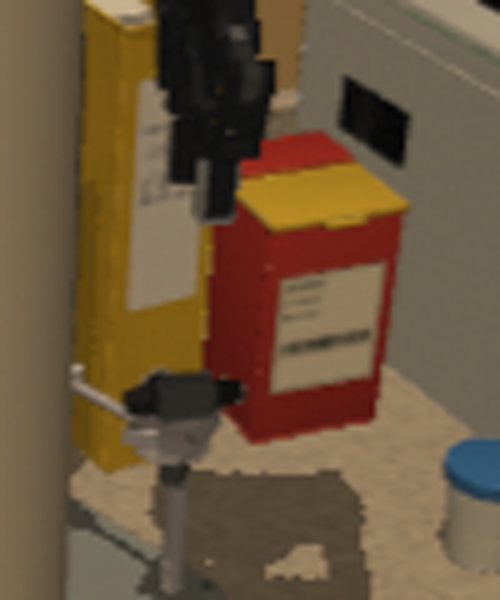

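The hammer sits in the plate with its collar down (head at about (185,395) in the crop) and its top at z≈0.177, as expected. The handle hangs straight below and the gripper is clear. Handing in.

```bash
python3 -c "
from rig import env
print(env.close_job())"
```

```text
the job is handed in; nothing more can be done
None
```

The hammer is in the ring hole with its collar resting on the plate and has been let go, handed in at about 20 s. The first grasp closed on air because the reported tool height read about 34 mm low; the hammer didn't move, and the second grasp held.

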